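# Row up the slip jar and set its cap

### The job

Put the tall square slip jar upright in the free pocket of the wooden rack, so that it completes the row with the two squat tubs; lower it in gently, not dropped. Then screw its round cap down clockwise until it bottoms out, back it off a quarter turn so that it can breathe, and finish while still holding the cap between the fingers there: do not let go. Leave the tubs, the clay ring and the wooden knife where they are.

Things in the scene. Friction and masses are not known exactly. Their poses are not given: they have to be found in the camera images.
- jar: Loose square white plastic jar, about 0.36 kg with its cap: body 56 x 56 mm in plan and 85 mm tall, sides parallel to its x and y axes; origin at the centre of its underside, z up. On top is a short neck (31 mm across) with the black screw cap. It starts upright on the table; it fits the pocket in any of its four quarter-turn directions.
- cap: Round black ribbed screw cap on the jar, 40 mm diameter, 22 mm tall, already started on the thread. Origin at the centre of its underside on the jar's axis, z up; 87 mm above the jar's underside when bottomed out. A small white raised rib on its top (2 mm high) runs from the centre to the rim along the cap's x axis.
- cap_top (a point): Centre of the cap's flat top, 22 mm above the cap's origin.
- cap_turn (a joint): Rad the cap is unscrewed: 0 = bottomed out (hard stop), growing counterclockwise seen from above. Starts 1.9 to 3.0; stop at 4.5, so it cannot come off. The thread lifts the cap 4 mm per turn, drags with about 0.06 N m, and the cap stays where it is left. Measured relative to the jar, so the play in the pocket does not count.
- pad: Cork pad 56 x 56 x 3 mm, fixed on the floor of the one free pocket: marks where the jar goes. Origin at the centre of its underside (12 mm above the table), x and y along the pocket's sides; the jar's underside comes to rest on it, 3 mm above the origin. Its place in the row varies.
- rack: Fixed wooden rack: board 92 x 290 x 12 mm (long along its y), three square pockets in a row along y, 92 mm between centres. Pocket 60 mm square inside, walls straight to 26 mm above the table, flared outwards to 33 mm (5 mm lead-in a side). A seated jar can turn some 4 degrees before the walls stop it. Origin: centre of underside, on the table.
- tub_a: Squat square white tub with grey lid, 56 x 56 x 48 mm, loose in another pocket of the rack (its top 60 mm above the table). Leave alone. Origin: centre of underside.
- tub_b: The other tub, same as tub_a, in the remaining pocket. Leave alone.
- clay_ring: Loose fired grey clay ring, 104 mm outside, 76 mm inside, 24 mm high, lying flat. Leave alone. Origin: centre of underside.
- knife: Loose wooden modelling knife about 175 mm long, lying flat along its x, 10 mm thick. Leave alone. Origin: underside, near mid-length.
Not all that is in view belongs to the job. Leave any blue look-alike of the jar alone.

How it is judged:
By the outcome, as a careful person would: the job done as asked, in the order asked, and still so for the second after the job is handed in, while the arm keeps its last pose, push and grip.
It also fails if it takes over 64 s, if anything falls off the work surface, if the arm or the gripper's body presses on something with over 40 N, if the wrist force passes 120 N, or if a joint passes its speed limit or range.

### The arm

A 6-joint arm with a two-finger parallel gripper is mounted at the origin on the work surface. World frame = base frame: x ahead of the robot, y to its left, z up, the work surface at z = 0. Lengths are in mm, angles in rad, forces in N, time in s.
With the tool pointing down it reaches from about 350 to 775 mm from the base axis. Payload 7.3 kg.
Tool frame: the origin (TCP) lies midway between the tips of the shut fingers; the grasp point (between the pads) lies 19 mm behind it; z points along the fingers, y is the line along which they close (so a half turn about z gives the same grasp; the last joint's range is limited). The gripper opens to 92 mm and grips with 3 to 60 N. Pads are 19 mm wide; open, the fingers measure 130 mm over their backs; the gripper's body (75 mm by 190 mm) begins 47 mm behind the grasp point.
Start: joints at [0.962, 0.342, 1.524, -0, 1.275, -0.146], TCP at [234.378, 469.8, 226.741] pointing down, gripper open.
Joint ranges: [-2.53, 2.53], [-0.77, 2.02], [0.04, 2.7], [-1, 4.14], [0.28, 2.66], [-3.11, 3.11]. Speed limits (rad/s): [2.57, 2.57, 3.14, 3.14, 3.14, 3.14].

### API

Orientations are given as [roll, pitch, yaw] about the fixed x, y, z axes, in that order (R = Rz(yaw) Ry(pitch) Rx(roll)).
In Python, from plant import * gives the robot as it stands.
- The arm moves only by the tool step_arm, never from a script. Its argument "deltas" is one flat list of numbers, 5 for each row, row after row: the shift along the world's x, y, z in mm, then the turn about the world's z in degrees, then the finger opening in mm, from 0 to 91.8. In form: [tx, ty, tz, turn, gripper, tx, ty, tz, turn, gripper, ...]. A call has exactly 10 rows; each row shifts and turns the commanded pose from where the row before left it; what a row does not reach is not made up. A row lasts 1/8 s, in which the tool goes at most 62.5 mm and 10.7 degrees, less where a joint would pass 70% of its speed; a pose out of reach is approached as far as the arm can. A call is refused whole if a number of a shift passes 62.5 or a number of a turn 10.7, either way. A call with a gripper value outside its range is refused whole. The fingers move at their own pace and stop on an object; the grip force is fixed at half the most. Time passes only in rows, so rows that do not move let the fingers close, or fill a call up. It gives the time, the measured TCP pose, the force, the opening and the grip force at its end, in the units of the state.
- get_obs(): the state, without advancing time (a new reading comes with each control period).
- capture(name): name is "scene" or "top" or "wrist"; returns the picture (480x640x3 uint8, red, green, blue); there is no depth.
- camera_params(name): a dict with "mtx" (3x3 intrinsics, pixels), "rvec" (rotation vector, rad) and "tvec" (3), from world to camera coordinates, as OpenCV has them. Camera axes: x right, y down, z forward; pixel columns grow to the right and rows downward; lengths in mm; the calibration is good to about 2 mm. A picture is of the moment at which its call begins: read the wrist's pose just before it. camera_params takes no time and is no camera call; for the wrist camera it gives the pose at the moment of the call.
- close_job(): hands the job in; it is judged then, once.
The state is a dict: "time": time; "joint_positions": joint angles; "dq": joint speeds; "tau": joint torques, N m; "tool_pos": TCP position; "tcp_rot": TCP orientation; "contact_force": force on the tool from outside, world axes, zero at the start; "moment": the same for the moment, N m; "grip_width": finger opening in mm; "finger_force": force on a finger pad.
Only numpy, scipy, OpenCV 4.12 (cv2) and the standard library are available. Lean on these libraries where they do the work, as an engineer would, in place of code of your own. Each camera call takes 0.05 s, during which the arm holds its last target. There are 200 camera calls.

## Working session

There is one attempt and no reset: what is moved stays moved. The work goes in short steps, Python scripts to look and compute and a tool call to move; the robot and the scene stay as the last step left them, time stands still between calls to the robot, and variables do not carry over. Pictures are saved under pics/ and viewed, at most 10 in all, crops included, and the job is handed in when it is done.

Besides the shell and the picture viewer there is one more tool, called after "Request:" as name(argument=value, ...) on one line, values as JSON. step_arm: Moves the arm, as the interface text tells. Its arguments: {"type":"object","properties":{"deltas":{"type":"array","items":{"type":"number"}}},"required":["deltas"]}

```bash
mkdir -p pics; ls
cat > h.py <<'E'
from plant import *
import numpy as np, cv2
def ray(name,uv,z,p=None):
    p=p or camera_params(name)
    R=cv2.Rodrigues(np.array(p["rvec"],float))[0];t=np.array(p["tvec"],float).ravel();K=np.array(p["mtx"],float)
    d=R.T@np.linalg.inv(K)@np.array([uv[0],uv[1],1.]);c=-R.T@t
    return c+d*(z-c[2])/d[2]
def proj(name,X):
    p=camera_params(name)
    return cv2.projectPoints(np.array(X,float).reshape(-1,3),np.array(p["rvec"],float),np.array(p["tvec"],float),np.array(p["mtx"],float),None)[0].reshape(-1,2)
def save(name,f):
    im=capture(name); cv2.imwrite(f,cv2.cvtColor(im,cv2.COLOR_RGB2BGR)); return im
E
python3 - <<'E'
from h import *
o=get_obs();print(o)
save("top","pics/top0.png");save("scene","pics/scene0.png")
for n in("top","scene","wrist"):
    p=camera_params(n);R=cv2.Rodrigues(np.array(p["rvec"],float))[0];print(n,-R.T@np.array(p["tvec"]).ravel(),p["mtx"])
E
```

```text
pics
{'time': 0.0, 'joint_positions': array([ 9.62001448e-01,  3.42727874e-01,  1.52502555e+00, -2.51549011e-05,
        1.27542426e+00, -1.46005741e-01]), 'dq': array([ 0.00104738, -0.00088519, -0.00012109,  0.00056747,  0.00204447,
        0.00047267]), 'tau': array([-6.54403120e-04, -4.31235301e+01, -2.44223017e+01,  7.17294146e-02,
        5.59763610e-02, -1.77507209e-04]), 'tool_pos': array([234.13044781, 469.43195071, 226.03932791]), 'tcp_rot': array([-3.14002098e+00, -2.06804798e-04,  2.67881069e+00]), 'contact_force': array([-0.46080434,  0.49039489,  0.62416787]), 'moment': array([ 0.00756572, -0.02334588, -0.02047821]), 'finger_force': 0.0, 'grip_width': 91.88675080675804}
top [ 544.43959285  -69.79409031 1307.52118803] [[548.9262334    0.         315.26779829]
 [  0.         548.9262334  232.58137897]
 [  0.           0.           1.        ]]
scene [ 997.84430288 -461.68146414  787.95701316] [[457.27733681   0.         320.68195554]
 [  0.         457.27733681 247.13015446]
 [  0.           0.           1.        ]]
wrist [160.38158236 506.45999856 384.58396322] [[360.56480581   0.         322.06030585]
 [  0.         360.56480581 243.29880995]
 [  0.           0.           1.        ]]
```

View pics/top0.png

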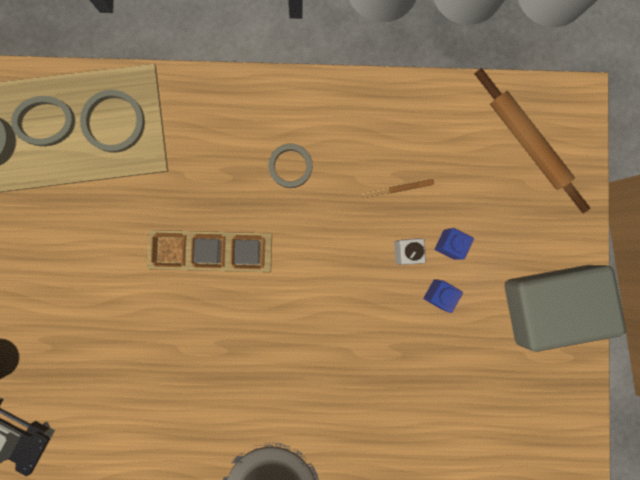

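View pics/scene0.png

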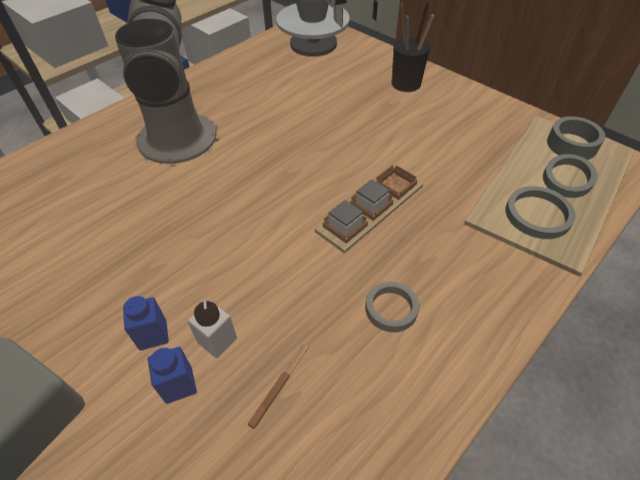

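The pocket with cork is at top-picture (169,250), the leftmost in the row. The white jar is at (411,251), with blue look-alikes to its right at (455,243) and (443,296). Next I enlarge both.

Run:
```python
from h import *
im=cv2.imread("pics/top0.png")
a=cv2.resize(im[222:282,140:280],None,fx=5.6,fy=5.6,interpolation=cv2.INTER_CUBIC)[:,:784]
b=cv2.resize(im[228:318,390:480],None,fx=2.8,fy=2.8,interpolation=cv2.INTER_CUBIC)
b=cv2.resize(im[230:275,385:485],None,fx=5.6,fy=5.6,interpolation=cv2.INTER_CUBIC)
c=np.zeros((a.shape[0]+b.shape[0],784,3),np.uint8);c[:a.shape[0],:a.shape[1]]=a;c[a.shape[0]:,:b.shape[1]]=b
cv2.imwrite("pics/crop1.png",c);print(a.shape,b.shape)
for n,uv,z in [("pad",(169,250),15),("jar top",(411,251),85),("tub2",(207,251),60),("tub3",(247,252),60),("blue1",(455,243),85),("blue2",(443,296),85)]: print(n,ray("top",uv,z))
```

```text
(336, 784, 3) (252, 560, 3)
pad [559.97667621 249.1578416   15.        ]
jar top [ 568.88275392 -306.05655331   85.        ]
tub2 [559.08026639 152.38564951  60.        ]
tub3 [558.82434417  61.9901587   60.        ]
blue1 [ 588.9818442 -404.6392141   85.       ]
blue2 [ 470.2964651 -378.8910179   85.       ]
```

View pics/crop1.png

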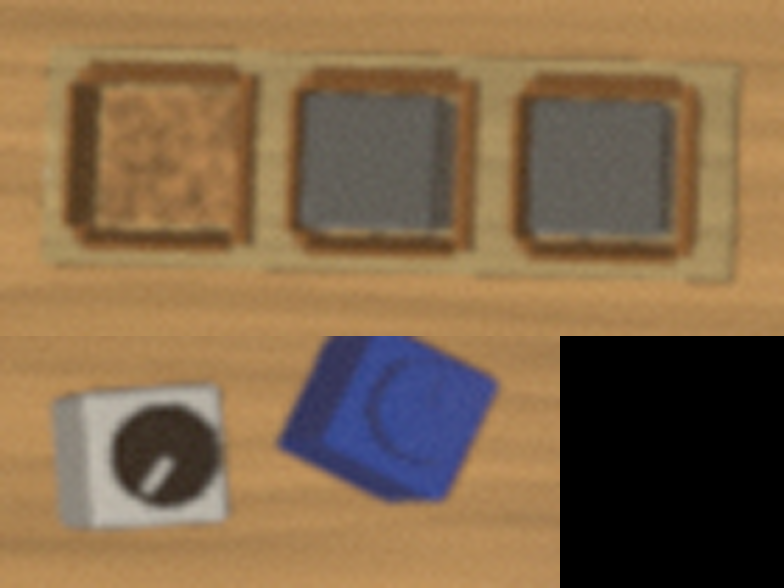

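The crop shows the board corners, the jar's top corners, and the cap with its rib pointing down-left.

Run:
```python
from h import *
A=lambda x,y:(140-.4+x/5.6,222-.4+y/5.6)
B=lambda x,y:(385-.4+x/5.6,230-.4+(y-336)/5.6)
def q(n,P,z):
    W=np.array([ray("top",p,z)[:2] for p in P]);c=W.mean(0)
    d=[W[(i+1)%4]-W[i] for i in range(4)]
    print(n,c.round(1),[(round(float(np.hypot(*e)),1),round(float(np.degrees(np.arctan2(e[1],e[0]))),1)) for e in d])
q("board",[A(50,47),A(740,65),A(735,282),A(42,262)],12)
q("padin",[A(103,84),A(243,84),A(238,235),A(97,230)],15)
q("tub2",[A(303,91),A(436,97),A(434,234),A(298,230)],60)
q("tub3",[A(530,97),A(668,100),A(665,238),A(527,236)],60)
q("jar",[B(86,392),B(217,384),B(228,517),B(91,527)],85)
print("cap",ray("top",B(165,454),110.5), "rib end",ray("top",B(147,490),112))
```

```text
board [560.1 154.7] [(289.4, -90.2), (91.2, -179.8), (289.6, 89.6), (90.1, -0.0)]
padin [560.4 246.8] [(58.4, -88.7), (63.2, -180.0), (58.7, 89.2), (61.1, -0.3)]
tub2 [559.7 156.3] [(53.7, -91.3), (55.4, -179.1), (54.8, 89.6), (56.2, -0.2)]
tub3 [559.8  63.6] [(55.8, -90.0), (55.9, -179.7), (55.7, 90.4), (56.2, 0.4)]
jar [ 569.3 -309.1] [(52.6, -85.2), (53.2, -174.6), (55.0, 95.4), (53.8, 2.9)]
cap [ 569.24084767 -307.84346017  110.5       ] rib end [ 555.02421872 -300.68747362  112.        ]
```

Request:
step_arm(deltas=[30,-45,3,-4,91,30,-48,3,-4,91,30,-48,3,-4,91,30,-48,3,-4,91,30,-48,3,-4,91,30,-48,3,-4,91,30,-48,3,-4,91,30,-48,3,-4,91,30,-48,3,-4,91,30,-48,3,-4,91])

```text
time: 1.35
tool_pos: [535.0, -8.9, 256.5]
tcp_rot: [-3.141, -0.0, 1.978]
contact_force: [1.2, 0.5, 1.3]
grip_width: 91.2
finger_force: 0.0
```

Request:
step_arm(deltas=[6,-50,0,-4,91,6,-50,0,-4,91,6,-50,0,-4,91,6,-50,0,-4,91,6,-45,0,-3,91,5,-30,0,0,91,0,-20,0,0,91,0,0,0,0,91,0,0,0,0,91,0,0,0,0,91])

```text
time: 2.6
tool_pos: [569.6, -300.9, 257.1]
tcp_rot: [3.141, -0.0, 1.651]
contact_force: [0.2, -0.8, -0.8]
grip_width: 91.2
finger_force: 0.0
```

Run:
```python
from h import *
save("wrist","pics/w1.png")
print(proj("wrist",[[569.3,-308.5,110.5]]))
J=[]
a=np.radians(4.5);R=np.array([[np.cos(a),-np.sin(a)],[np.sin(a),np.cos(a)]])
for s in((1,1),(1,-1),(-1,-1),(-1,1)):
    J.append([*(np.array([569.3,-308.5])+R@(28*np.array(s))),85])
print(proj("wrist",J)); print(proj("wrist",[[*j[:2],0] for j in J]))
```

```text
[[320.05810564 235.05834676]]
[[350.42438509 198.26292612]
 [348.96643966 255.23142352]
 [291.43410444 255.16778605]
 [289.93890324 198.18982492]]
[[344.87031399 184.43944433]
 [343.90588734 231.28255594]
 [297.15349603 231.22882918]
 [296.18634735 184.37939641]]
```

View pics/w1.png

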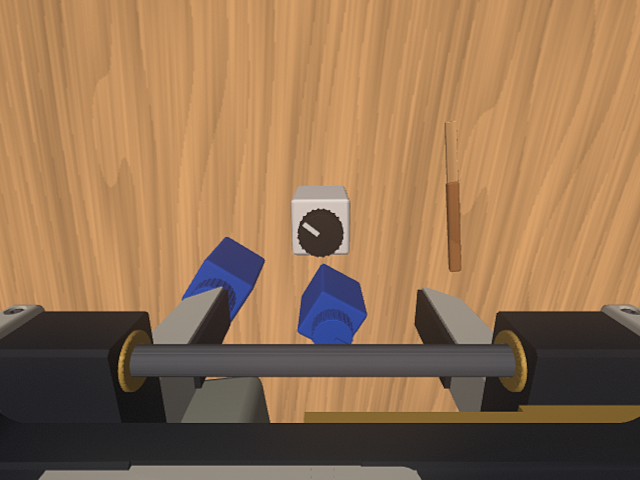

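The jar's top face spans (291–351, 199–254) and the cap is at (321,232), within about 3 px of prediction. The fingers clear the blue jars, so I descend.

Request:
step_arm(deltas=[0,-7,-15,0,91,0,0,-30,0,91,0,0,-35,0,91,0,0,-30,0,91,0,0,-25,0,91,0,0,-25,0,91,0,0,-20,0,91,0,0,-12,0,91,0,0,-10,0,91,0,0,0,0,91])

```text
time: 3.9
tool_pos: [569.1, -309.0, 54.1]
tcp_rot: [-3.141, -0.001, 1.649]
contact_force: [0.0, 0.1, 0.4]
grip_width: 91.1
finger_force: 0.0
```

Request:
step_arm(deltas=[0,0,0,0,75,0,0,0,0,65,0,0,0,0,60,0,0,0,0,56,0,0,0,0,52,0,0,0,0,48,0,0,0,0,45,0,0,0,0,45,0,0,0,0,45,0,0,0,0,45])

```text
time: 5.15
tool_pos: [569.1, -309.2, 54.9]
tcp_rot: [-3.141, -0.0, 1.649]
contact_force: [-4.3, 0.2, 5.2]
grip_width: 55.9
finger_force: 30.0
```

Request:
step_arm(deltas=[0,0,5,0,45,0,0,12,0,45,0,0,20,0,45,0,0,25,0,45,0,5,25,0,45,0,15,13,0,45,0,30,0,0,45,0,40,0,0,45,0,45,0,0,45,0,45,0,0,45])

```text
time: 6.4
tool_pos: [568.9, -126.8, 154.5]
tcp_rot: [-3.141, -0.001, 1.649]
contact_force: [0.1, 0.7, -4.2]
grip_width: 55.7
finger_force: 30.0
```

Request:
step_arm(deltas=[-1,45,0,-0.5,45,-1,45,0,-0.5,45,-1,45,0,-0.5,45,-1,45,0,-0.5,45,-1,45,0,-0.5,45,-1,45,0,-0.5,45,-1,40,0,-0.5,45,-1,30,0,-0.5,45,-1,20,0,-0.5,45,0,15,0,0,45])

```text
time: 7.65
tool_pos: [559.4, 247.4, 154.4]
tcp_rot: [-3.141, -0.0, 1.572]
contact_force: [0.9, -0.2, -4.0]
grip_width: 55.7
finger_force: 30.0
```

Run:
```python
from h import *
o=get_obs();print({k:o[k] for k in("time","tool_pos","tcp_rot","contact_force","moment","grip_width","joint_positions")})
save("wrist","pics/w2.png")
t=o["tool_pos"];zb=t[2]-55
print("cap if centred",proj("wrist",[[t[0],t[1],zb+110.5]]))
J=[[t[0]+28*s,t[1]+28*u,zb+85] for s,u in((1,1),(1,-1),(-1,-1),(-1,1))]
print(proj("wrist",J))
print("pocket corners rim",proj("wrist",[[560.1+35*s,246.7+35*u,33] for s,u in((1,1),(1,-1),(-1,-1),(-1,1))]))
```

```text
{'time': 7.65, 'tool_pos': array([559.42063821, 247.36201546, 154.43299754]), 'tcp_rot': array([-3.14076209e+00, -4.97581394e-05,  1.57183215e+00]), 'contact_force': array([ 0.86232052, -0.17986852, -3.98600385]), 'moment': array([-0.12263351,  0.07472356,  0.05604065]), 'grip_width': 55.703739836119944, 'joint_positions': array([2.90947332e-01, 5.60718764e-01, 1.37548757e+00, 3.05177539e-04,
       1.20616802e+00, 2.89802547e-01])}
cap if centred [[319.06725884 385.46287427]]
[[391.84997659 280.66723715]
 [384.02048247 399.28927026]
 [255.20394467 399.04551214]
 [247.29632832 280.3939393 ]]
pocket corners rim [[366.57771611 195.10433064]
 [363.29732006 277.74893804]
 [280.08452843 277.59161655]
 [277.07024387 194.93521176]]
```

View pics/w2.png

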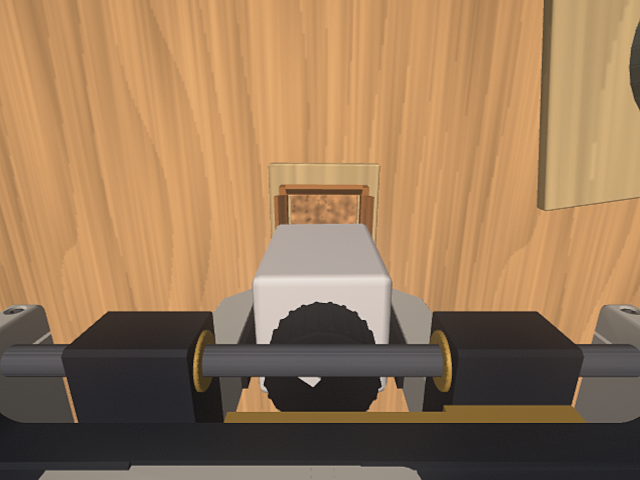

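The jar is centred in the hand, with its top far edge at row 279 and columns 252–389. The pocket's far rim is at row ~195 and its centre column ~324, against a predicted 322. I'll check that offset in an enlarged crop.

Run:
```python
from h import *
im=cv2.imread("pics/w2.png")
cv2.imwrite("pics/crop2.png",cv2.resize(im[155:295,240:400],None,fx=4,fy=4,interpolation=cv2.INTER_CUBIC))
f=lambda P:((proj("wrist",P)-[240,155])*4).round()
print("board far corners",f([[560.1-46,154.7+145,12],[560.1+46,154.7+145,12]]))
print("rim inner far",f([[560.1-35,281.7,33],[560.1+35,281.7,33]]))
print("pad far",f([[560.1-28,274.7,15],[560.1+28,274.7,15]]))
t=get_obs()["tool_pos"];zb=t[2]-55
print("jar bottom far",f([[t[0]-28,t[1]+28,zb],[t[0]+28,t[1]+28,zb]]))
```

```text
board far corners [[104.  55.]
 [551.  55.]]
rim inner far [[148. 160.]
 [506. 160.]]
pad far [[193. 178.]
 [461. 178.]]
jar bottom far [[140. 269.]
 [507. 270.]]
```

View pics/crop2.png

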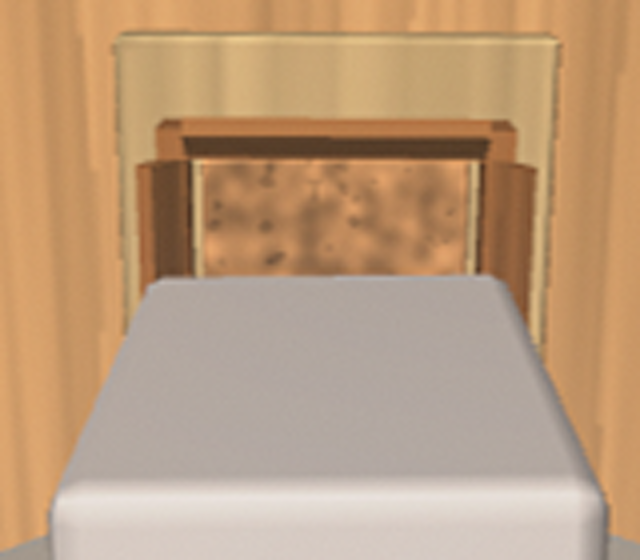

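The crop shows the pad's far edge at (203–467, 158), where I predicted (193–461, 178), so the pocket is about +1.7 mm in x and +2 to 4 mm in y from the estimate. I'll shift by part of that, lower the jar to just above the rim, and look again.

Request:
step_arm(deltas=[2,2,-5,0,45,0,0,-10,0,45,0,0,-10,0,45,0,0,-10,0,45,0,0,-10,0,45,0,0,-7,0,45,0,0,-4,0,45,0,0,-2,0,45,0,0,0,0,45,0,0,0,0,45])

```text
time: 8.95
tool_pos: [562.6, 247.9, 97.1]
tcp_rot: [3.141, -0.0, 1.571]
contact_force: [-0.6, -0.0, -3.5]
grip_width: 55.8
finger_force: 30.0
```

Run:
```python
from h import *
o=get_obs();t=o["tool_pos"];print(t,o["contact_force"])
im=save("wrist","pics/w3.png");im=cv2.imread("pics/w3.png")
cv2.imwrite("pics/crop3.png",cv2.resize(im[170:300,230:410],None,fx=4,fy=4,interpolation=cv2.INTER_CUBIC))
f=lambda P:((proj("wrist",P)-[230,170])*4).round()
X,Y=561.6,249
print("board far corners",f([[X-46,Y+53,12],[X+46,Y+53,12]]))
print("rim inner far",f([[X-35,Y+35,33],[X+35,Y+35,33]]))
zb=t[2]-55
print("jar bottom far",f([[t[0]-28,t[1]+28,zb],[t[0]+28,t[1]+28,zb]]))
print("mm/px rows",f([[X,Y+35,33],[X,Y+36,33],[X,t[1]+28,zb],[X,t[1]+29,zb]]))
```

```text
[562.56774882 247.87203289  97.06525189] [-0.62338927 -0.02897146 -3.49385347]
board far corners [[ 81.  12.]
 [633.  12.]]
rim inner far [[133. 144.]
 [580. 144.]]
jar bottom far [[179. 209.]
 [546. 209.]]
mm/px rows [[356. 144.]
 [356. 138.]
 [356. 209.]
 [356. 203.]]
```

View pics/crop3.png

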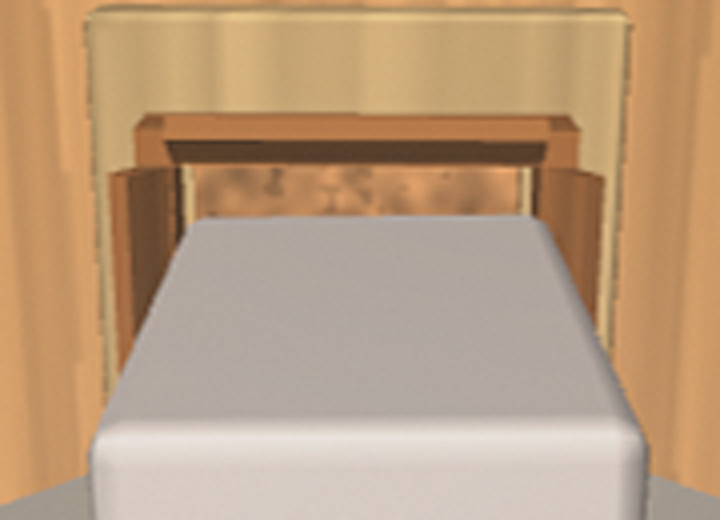

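The rim and board now match X≈562, Y≈249.2. The jar sits about 0.7 mm too far in +x and 1.5 mm short in y, so I correct that and lower slowly.

Request:
step_arm(deltas=[-0.7,1.5,-2,0,45,0,0,-3,0,45,0,0,-3,0,45,0,0,-3,0,45,0,0,-3,0,45,0,0,-3,0,45,0,0,-3,0,45,0,0,-2,0,45,0,0,-1,0,45,0,0,0,0,45])

```text
time: 10.25
tool_pos: [561.7, 249.3, 73.7]
tcp_rot: [3.142, 0.0, 1.57]
contact_force: [0.3, -0.6, -3.1]
grip_width: 55.8
finger_force: 30.0
```

Request:
step_arm(deltas=[0,0,-0.5,0,45,0,0,-0.5,0,45,0,0,-0.5,0,45,0,0,-0.5,0,45,0,0,-0.5,0,45,0,0,-0.5,0,45,0,0,-0.5,0,45,0,0,-0.3,0,45,0,0,0,0,45,0,0,0,0,45])

```text
time: 11.5
tool_pos: [561.7, 249.3, 69.9]
tcp_rot: [3.142, 0.0, 1.571]
contact_force: [0.5, 0.5, -3.2]
grip_width: 55.8
finger_force: 30.0
```

Request:
step_arm(deltas=[0,0,-0.3,0,45,0,0,-0.3,0,45,0,0,-0.3,0,45,0,0,0,0,45,0,0,0,0,45,0,0,0,0,45,0,0,0,0,45,0,0,0,0,45,0,0,0,0,45,0,0,0,0,45])

```text
time: 12.75
tool_pos: [561.7, 249.3, 69.9]
tcp_rot: [3.141, -0.0, 1.571]
contact_force: [-4.0, -1.3, 6.0]
grip_width: 56.0
finger_force: 30.0
```

The force shows contact at z = 69.9, meaning the jar's underside is at 15 mm and it is seated. I release, rise to cap height, and turn counterclockwise to make room for the screwing.

Request:
step_arm(deltas=[0,0,0,0,58,0,0,0,0,62,0,0,0,0,75,0,0,0,0,91,0,0,0,0,91,0,0,5,0,91,0,0,10,0,91,0,0,10,0,91,0,0,9,4,91,0,0,3,8,91])

```text
time: 14.0
tool_pos: [562.3, 249.5, 107.7]
tcp_rot: [3.139, -0.0, 1.784]
contact_force: [0.5, 0.4, -0.5]
grip_width: 91.0
finger_force: 0.0
```

Request:
step_arm(deltas=[0,0,0,10,91,0,0,0,10,91,0,0,0,10,91,0,0,0,10,91,0,0,0,10,91,0,0,0,10,91,0,0,0,10,91,0,0,0,10,91,0,0,0,10,91,0,0,0,10,91])

```text
time: 15.25
tool_pos: [561.9, 249.4, 106.9]
tcp_rot: [-3.142, 0.001, -2.752]
contact_force: [-0.3, -0.5, 0.1]
grip_width: 90.8
finger_force: 0.0
```

Request:
step_arm(deltas=[0,0,0,10,80,0,0,0,10,70,0,0,0,10,60,0,0,0,10,55,0,0,0,6,55,0,0,0,2,55,0,0,0,0,55,0,0,0,0,55,0,0,0,0,55,0,0,0,0,55])

```text
time: 16.5
tool_pos: [561.7, 249.3, 106.0]
tcp_rot: [3.141, -0.0, -1.92]
contact_force: [-0.1, 0.3, -0.4]
grip_width: 55.1
finger_force: 0.0
```

Run:
```python
from h import *
o=get_obs();print({k:o[k] for k in("time","tool_pos","tcp_rot","contact_force","moment","grip_width","joint_positions")})
save("top","pics/t4.png");save("wrist","pics/w4.png");save("scene","pics/s4.png")
a=cv2.imread("pics/w4.png")[200:480,160:480];
s=cv2.imread("pics/s4.png")
u,v=proj("scene",[[562,249,110]])[0].astype(int);print(u,v)
b=cv2.resize(s[v-35:v+35,u-40:u+40],None,fx=5,fy=5,interpolation=cv2.INTER_CUBIC)
c=np.zeros((350,720,3),np.uint8);c[:280,:320]=a;c[:350,320:720]=b
cv2.imwrite("pics/c4.png",c)
```

```text
{'time': 16.5, 'tool_pos': array([561.66584213, 249.2994693 , 106.03179043]), 'tcp_rot': array([ 3.14146565e+00, -1.60031027e-05, -1.92045593e+00]), 'contact_force': array([-0.14409818,  0.31995241, -0.37231212]), 'moment': array([0.09782786, 0.09364415, 0.02468889]), 'grip_width': 55.066038161807455, 'joint_positions': array([ 2.93051011e-01,  6.14301355e-01,  1.42356231e+00,  7.09003925e-05,
        1.10384024e+00, -2.49891396e+00])}
400 153
```

View pics/c4.png

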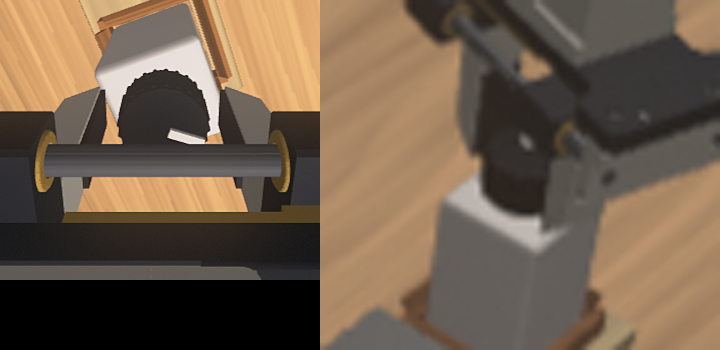

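The jar is upright and seated in the pocket, with the cap between the open fingers. From the first picture the rib was at 153° with the jar at ~4.6°, so cap_turn ≈ 149° (2.6 rad), inside the given range. Next I grip the cap.

Request:
step_arm(deltas=[0,0,-1,0,55,0,0,-1,0,50,0,0,0,0,45,0,0,0,0,42,0,0,0,0,40,0,0,0,0,38,0,0,0,0,34,0,0,0,0,30,0,0,0,0,30,0,0,0,0,30])

```text
time: 17.9
tool_pos: [561.6, 249.4, 104.1]
tcp_rot: [3.141, 0.0, -1.92]
contact_force: [-2.2, 0.9, 2.0]
grip_width: 39.3
finger_force: 30.0
```

```bash
cat > st.py <<'E'
from h import *
import sys
o=get_obs();print("t",o["time"],"pos",o["tool_pos"].round(1),"yaw",np.degrees(o["tcp_rot"][2]).round(1),"F",o["contact_force"].round(1),"M",o["moment"].round(3),"g",o["grip_width"].round(1),o["finger_force"])
if len(sys.argv)>1: save("wrist","pics/%s.png"%sys.argv[1])
E
python3 st.py w5
```

```text
Traceback (most recent call last):
  File "st.py", line 3, in <module>
    o=get_obs();print("t",o["time"],"pos",o["tool_pos"].round(1),"yaw",np.degrees(o["tcp_rot"][2]).round(1),"F",o["contact_force"].round(1),"M",o["moment"].round(3),"g",o["grip_width"].round(1),o["finger_force"])
                                                                                                                                                                         ^^^^^^^^^^^^^^^^^^^^^
AttributeError: 'float' object has no attribute 'round'
```

Request:
step_arm(deltas=[0,0,-0.1,-5,30,0,0,-0.1,-10,30,0,0,-0.1,-10,30,0,0,-0.1,-10,30,0,0,-0.1,-10,30,0,0,-0.1,-10,30,0,0,-0.1,-10,30,0,0,-0.1,-10,30,0,0,-0.1,-10,30,0,0,-0.1,-5,30])

```text
time: 19.15
tool_pos: [561.9, 249.7, 103.2]
tcp_rot: [3.141, 0.0, 2.789]
contact_force: [-1.2, 3.0, 1.6]
grip_width: 39.3
finger_force: 30.0
```

```bash
python3 st.py w6
```

```text
Traceback (most recent call last):
  File "st.py", line 3, in <module>
    o=get_obs();print("t",o["time"],"pos",o["tool_pos"].round(1),"yaw",np.degrees(o["tcp_rot"][2]).round(1),"F",o["contact_force"].round(1),"M",o["moment"].round(3),"g",o["grip_width"].round(1),o["finger_force"])
                                                                                                                                                                         ^^^^^^^^^^^^^^^^^^^^^
AttributeError: 'float' object has no attribute 'round'
```

```bash
sed -i 's/o\["grip_width"\].round(1)/round(o["grip_width"],1)/' st.py; python3 st.py w6
```

```text
t 19.15 pos [561.9 249.7 103.2] yaw 159.8 F [-1.2  3.   1.6] M [0.47  0.304 0.086] g 39.3 29.99893605709076
```

Request:
step_arm(deltas=[0,0,-0.1,-5,30,0,0,-0.1,-8,30,0,0,-0.1,-8,30,0,0,-0.1,-8,30,0,0,0,-6,30,0,0,0,-5,30,0,0,0,0,30,0,0,0,0,30,0,0,0,0,30,0,0,0,0,30])

```text
time: 20.45
tool_pos: [561.8, 249.4, 102.8]
tcp_rot: [3.141, 0.0, 2.095]
contact_force: [-0.2, 2.8, 0.8]
grip_width: 39.5
finger_force: 30.0
```

```bash
python3 st.py w7
```

```text
t 20.45 pos [561.8 249.4 102.8] yaw 120.0 F [-0.2  2.8  0.8] M [0.413 0.22  0.013] g 39.5 30.000820755958557
```

Request:
step_arm(deltas=[0,0,0,-1,30,0,0,0,-1,30,0,0,0,-1,30,0,0,0,-1,30,0,0,0,-1,30,0,0,-0.1,-1,30,0,0,0,-1,30,0,0,0,-1,30,0,0,0,0,30,0,0,0,0,30])

```text
time: 21.75
tool_pos: [561.8, 249.3, 102.6]
tcp_rot: [3.141, -0.0, 1.955]
contact_force: [-0.1, 2.4, 3.9]
grip_width: 39.2
finger_force: 30.0
```

```bash
python3 st.py w8
```

```text
t 21.75 pos [561.8 249.3 102.6] yaw 112.0 F [-0.1  2.4  3.9] M [ 0.501 -0.119 -0.006] g 39.2 30.001706779003143
```

Request:
step_arm(deltas=[0,0,0,-1,30,0,0,0,-1,30,0,0,0,-1,30,0,0,0,-1,30,0,0,0,-1,30,0,0,-0.1,-1,30,0,0,0,-1,30,0,0,0,-1,30,0,0,0,0,30,0,0,0,0,30])

```text
time: 23.05
tool_pos: [561.1, 249.5, 102.5]
tcp_rot: [-3.141, -0.0, 1.815]
contact_force: [-1.1, 4.1, 5.5]
grip_width: 39.0
finger_force: 30.0
```

```bash
python3 st.py w9
```

```text
t 23.05 pos [561.1 249.5 102.5] yaw 104.0 F [-1.1  4.1  5.5] M [0.606 0.178 0.422] g 39.0 30.001527965068817
```

Request:
step_arm(deltas=[0,0,0,-1,30,0,0,0,-1,30,0,0,0,-1,30,0,0,0,-1,30,0,0,0,-1,30,0,0,0,-1,30,0,0,0,0,30,0,0,0,0,30,0,0,0,0,30,0,0,0,0,30])

```text
time: 24.35
tool_pos: [560.7, 248.8, 102.4]
tcp_rot: [-3.139, 0.001, 1.711]
contact_force: [-2.8, 1.2, 6.4]
grip_width: 39.5
finger_force: 30.0
```

```bash
python3 st.py w10
```

```text
t 24.35 pos [560.7 248.8 102.4] yaw 98.1 F [-2.8  1.2  6.4] M [0.156 0.458 0.917] g 39.5 30.00150293111801
```

The moment rose from 0 at yaw 112° to 0.92 N·m at 98°, so the cap has bottomed out after the expected ~149°. I save a reference view with its camera parameters, then back off most of a quarter turn plus the wind-up.

```bash
cat > rect.py <<'E'
from h import *
import sys,pickle
# rectified metric views (6 px/mm, up=+x, right=-y) of planes z=100 (jar top) and rib top
def rect(tag,zs=(100.,125.)):
    p=camera_params("wrist");o=get_obs();im=cv2.cvtColor(capture("wrist"),cv2.COLOR_RGB2BGR)
    R=cv2.Rodrigues(np.array(p["rvec"],float))[0];t=np.array(p["tvec"],float).ravel();K=np.array(p["mtx"],float)
    out=[]
    for z in zs:
        H=K@np.c_[R[:,0],R[:,1],R[:,2]*z+t]      # (X,Y,1)->px
        S=np.array([[0,-1/6,562+35.],[-1/6,0,249+35.],[0,0,1]]) # rect (c,r): X=597-r/6 , Y=284-c/6
        out.append(cv2.warpPerspective(im,H@S,(420,420),flags=cv2.INTER_CUBIC|cv2.WARP_INVERSE_MAP))
    v=np.hstack(out);cv2.imwrite("pics/r_%s.png"%tag,v);cv2.imwrite("pics/wr_%s.png"%tag,im)
    print(o["tool_pos"].round(1),"yaw",np.degrees(o["tcp_rot"][2]).round(2),"F",o["contact_force"].round(1),"M",o["moment"].round(2))
rect(sys.argv[1])
E
python3 rect.py bottom
```

```text
[560.7 248.8 102.4] yaw 98.05 F [-2.   1.1  6.8] M [0.13 0.42 0.92]
```

Request:
step_arm(deltas=[0,0,0,3,30,0,0,0,4,30,0,0,0,4,30,0,0,0,0,30,0,0,0,0,30,0,0,0,0,30,0,0,0,0,30,0,0,0,0,30,0,0,0,0,30,0,0,0,0,30])

```text
time: 25.7
tool_pos: [560.6, 248.9, 102.4]
tcp_rot: [-3.139, 0.0, 1.901]
contact_force: [-2.5, 1.5, 7.6]
grip_width: 39.6
finger_force: 30.0
```

```bash
python3 rect.py relax
```

```text
[560.6 248.9 102.4] yaw 108.93 F [-2.5  1.5  7.6] M [0.16 0.44 0.07]
```

Request:
step_arm(deltas=[0,0,0,5,30,0,0,0.1,10,30,0,0,0.1,10,30,0,0,0.1,10,30,0,0,0.1,10,30,0,0,0.1,10,30,0,0,0.1,10,30,0,0,0.1,10,30,0,0,0.1,10,30,0,0,0.1,5,30])

```text
time: 27.0
tool_pos: [560.9, 248.5, 103.4]
tcp_rot: [-3.141, -0.002, -2.808]
contact_force: [-1.1, -0.9, 6.4]
grip_width: 39.5
finger_force: 30.0
```

```bash
python3 rect.py back
python3 - <<'E'
import cv2,numpy as np
a,b=cv2.imread("pics/r_bottom.png"),cv2.imread("pics/r_back.png")
v=np.vstack([a,b]);cv2.imwrite("pics/cmp.png",cv2.resize(v,(600,600),interpolation=cv2.INTER_AREA))
E
```

```text
[560.9 248.5 103.4] yaw -160.86 F [-1.1 -0.9  6.4] M [ 0.06  0.31 -0.04]
```

View pics/cmp.png

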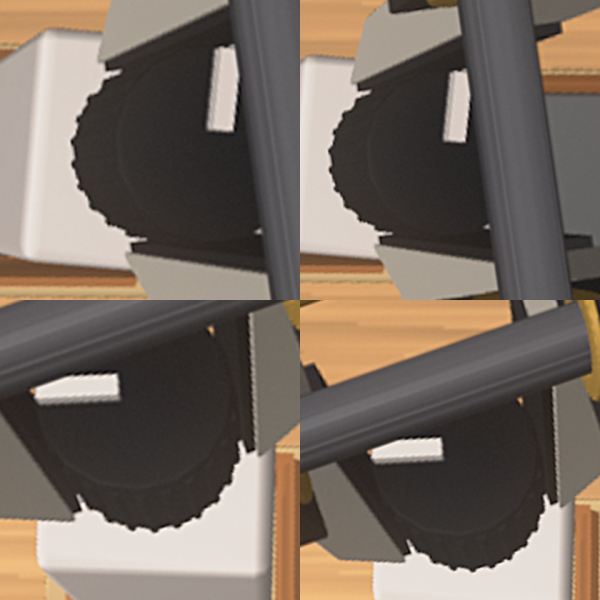

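In the bottomed view (top) the rib runs parallel to the jar's side, so the thread's zero is aligned with the jar's axes. In the backed-off view (bottom) it points left, about a quarter turn on. I'll fit the rib and jar edges for the exact angle.

```bash
cat > ang.py <<'E'
import cv2,numpy as np,sys
def fit(P):
    P=np.array(P,float)
    for _ in range(4):
        vx,vy,x0,y0=cv2.fitLine(P.astype(np.float32),cv2.DIST_HUBER,0,.01,.01).ravel()
        r=(P[:,0]-x0)*vy-(P[:,1]-y0)*vx; P=P[abs(r)<max(1.0,2*r.std())] if len(P)>10 else P
    a=np.degrees(np.arctan2(-vy,vx)) # image ccw angle; modulo 90 = world yaw mod 90
    return round((a+45)%90-45,2),len(P),round(float(r.std()),2)
for tag in sys.argv[1:]:
    g=cv2.cvtColor(cv2.imread("pics/r_%s.png"%tag),cv2.COLOR_BGR2HSV)
    L,Rr=g[:,:420],g[:,420:]
    # rib: bright unsaturated blob surrounded by black cap
    m=((Rr[...,2]>110)&(Rr[...,1]<60)).astype(np.uint8)
    n,lab,st,c=cv2.connectedComponentsWithStats(m)
    for i in range(1,n):
        x,y,w,h,ar=st[i]
        if 1000<ar<5500 and 100<c[i][0]<320 and 60<c[i][1]<320:
            pts=np.argwhere(lab==i)[:,::-1]
            horiz=w>h
            e1,e2=[],[]
            if horiz:
                for xx in range(x+10,x+w-10):
                    q=pts[pts[:,0]==xx][:,1]; e1.append((xx,q.min()));e2.append((xx,q.max()))
            else:
                for yy in range(y+10,y+h-10):
                    q=pts[pts[:,1]==yy][:,0]; e1.append((q.min(),yy));e2.append((q.max(),yy))
            print(tag,"rib",st[i],fit(e1),fit(e2))
    # jar outline: white mask, sample outer edges
    w=((L[...,1]<45)&(L[...,2]>195)).astype(np.uint8)
    n,lab,st,c=cv2.connectedComponentsWithStats(w);i=1+np.argmax(st[1:,4]);w=lab==i
    x,y,ww,hh,ar=st[i];print(tag,"jar bbox",st[i])
    B=[(xx,np.nonzero(w[:,xx])[0].max()) for xx in range(x+25,x+ww-25) if w[:,xx].any()]
    Rt=[(np.nonzero(w[yy])[0].max(),yy) for yy in range(y+25,y+hh-25) if w[yy].any()]
    Lt=[(np.nonzero(w[yy])[0].min(),yy) for yy in range(y+25,y+hh-25) if w[yy].any()]
    T=[(xx,np.nonzero(w[:,xx])[0].min()) for xx in range(x+15,x+ww-15) if w[:,xx].any()]
    print(tag,"bottom",fit(B),"right",fit(Rt),"left",fit(Lt),"top",fit(T))
E
python3 ang.py bottom relax back
```

```text
bottom rib [ 201   96   38  104 3050] (np.float32(-5.75), 84, 0.34) (np.float32(-5.11), 63, 0.52)
bottom jar bbox [   28    45   165   329 28597]
bottom bottom (np.float32(-5.01), 115, 0.32) right (np.float32(-12.61), 195, 12.13) left (np.float32(-5.04), 274, 0.34) top (np.float32(14.3), 126, 27.05)
relax rib [ 192  100   36  100 2930] (np.float32(3.28), 80, 0.31) (np.float32(4.1), 61, 0.69)
relax jar bbox [   30    47   189   331 27955]
relax bottom (np.float32(-4.22), 139, 0.31) right (np.float32(-3.15), 200, 8.55) left (np.float32(-4.2), 277, 0.31) top (np.float32(17.16), 145, 16.04)
back rib [   0   80  291  105 2590] (np.float32(16.89), 226, 1.77) (np.float32(19.21), 271, 0.36)
back rib [  99  192  101   37 2914] (np.float32(3.47), 58, 0.73) (np.float32(3.04), 80, 0.38)
back jar bbox [   51   199   317   188 26969]
back bottom (np.float32(-1.75), 265, 0.37) right (np.float32(-1.34), 138, 0.34) left (np.float32(15.06), 129, 14.31) top (np.float32(-2.97), 200, 8.61)
```

The fit gives cap_turn ≈ 95° now, with a zero check of −0.4° in the bottomed view. I trim about 5° clockwise, allowing for the jar riding along a little.

Request:
step_arm(deltas=[0,0,0,-2,30,0,0,0,-2,30,0,0,0,-2,30,0,0,0,0,30,0,0,0,0,30,0,0,0,0,30,0,0,0,0,30,0,0,0,0,30,0,0,0,0,30,0,0,0,0,30])

```text
time: 28.3
tool_pos: [560.9, 248.5, 103.3]
tcp_rot: [-3.141, -0.002, -2.916]
contact_force: [-2.3, 0.0, 6.5]
grip_width: 39.1
finger_force: 30.0
```

```bash
python3 rect.py trim; python3 ang.py trim
```

```text
[560.9 248.5 103.3] yaw -167.08 F [-2.3  0.   6.5] M [ 0.03  0.22 -0.  ]
trim rib [   0   89  277   74 2983] (np.float32(12.7), 220, 0.44) (np.float32(13.12), 251, 0.41)
trim rib [  98  187  103   36 2947] (np.float32(-2.41), 59, 0.87) (np.float32(-3.21), 83, 0.37)
trim jar bbox [   50   212   317   175 27515]
trim bottom (np.float32(-1.7), 267, 0.4) right (np.float32(-1.41), 125, 0.32) left (np.float32(13.23), 113, 16.71) top (np.float32(-8.58), 201, 9.97)
```

cap_turn is now ≈ 89°, with the jar unmoved and the cap still held at 30 N. One last look before handing in.

```bash
python3 -c "
from h import *
save('scene','pics/s9.png');im=cv2.imread('pics/s9.png');cv2.imwrite('pics/s9c.png',cv2.resize(im[60:460,200:640],None,fx=1.45,fy=1.45,interpolation=cv2.INTER_CUBIC))"
```

```text
(no output)
```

View pics/s9c.png

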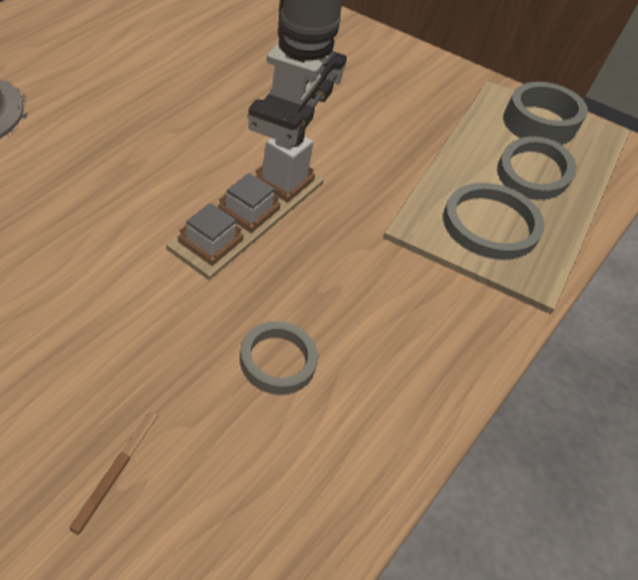

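The jar stands upright in its pocket at (288,165), and the tubs at (250,200) and (210,233), the ring and the knife look undisturbed.

```bash
python3 -c "
from plant import *
print(close_job())"
```

```text
the job is handed in; nothing more can be done
None
```

The jar is seated upright in the free pocket, its cap was screwed down to the stop and backed off about 89° (measured from the images), and the fingers were still holding the cap at hand-in, about 28 s in; no verdict came back.

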